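# Transfer a row of dismantled parts to the assembly rack in reverse order

## Robot

A 7-joint arm with a two-finger parallel gripper is mounted at the origin on the work surface; the furniture and walls round the work are solid. World frame = base frame: x ahead of the robot, y to its left, z up, the work surface at z = 0. Lengths are in m, angles in rad, forces in N, time in s.
With the tool pointing down it reaches from about 0.425 to 0.875 m from the base axis. Payload 4.7 kg.
Tool frame: the origin (TCP) lies midway between the tips of the shut fingers; the grasp point (between the pads) lies 19 mm behind it; z points along the fingers, x is the direction in which the jaws open and shut, and the axes are right-handed (so a half turn about z gives the same grasp; the last joint's range is limited). The gripper opens to 87 mm and grips with 3 to 60 N. Pads are 19 mm wide; open, the fingers measure 117 mm over their backs; the gripper's body (75 mm by 190 mm) begins 51 mm behind the grasp point.
Start: joints at [-1.333, 0.321, -0.07, 1.45, 0.023, 1.371, -0.057], TCP at [0.144, 0.634, 0.223] pointing down, gripper open.
Joint ranges: [-2.86, 2.86], [-0.3, 2.09], [-1.38, 1.24], [0.06, 2.45], [-1.56, 4.7], [0.09, 2.05], [-2.69, 2.69]. Speed limits (rad/s): [2.57, 2.57, 3.14, 3.14, 3.14, 3.14, 3.14].

## Interface

Orientations are given as a rotation vector (axis times angle).
In Python, from bench import get_state, eyes, ticket gives the robot as it stands.
- The arm moves only by the tool carry_out, never from a script. Its argument "motion" is a list of rows, each a list of 2 entries, a list of its own where there are three numbers: the shift along the world's x, y, z in m, then the turn about the world's z in rad. A call has 1 to 20 rows; each row is the pose to reach, as a shift and turn from the pose commanded when the call began; what a row does not reach only later rows make up. A row lasts 1/10 s, in which the tool goes at most 50 mm and 8.59 degrees, less where a joint would pass 70% of its speed; a pose out of reach is approached as far as the arm can. A call with a gripper value outside its range is refused whole. "grip" is the gripper command: -1 is fully open, 1 is shut, values between are in proportion, set as the call begins (left out, the last holds). The fingers move at their own pace and stop on an object; "squeeze" is the grip in N (left out, the last holds). Time passes only in rows, so rows that repeat a pose let the fingers close. It gives the time, the measured TCP pose, the force and the opening at its end, in the units of the state.
- get_state(): the state, without advancing time (a new reading comes with each control period).
- eyes.get_image(name): name is "side" or "top"; returns a dict with "pixels" (400x640x3 uint8, blue, green, red), "mtx" (3x3 intrinsics, pixels), "dist_coeffs" ([k1, k2, p1, p2, k3] as OpenCV has them; the pictures are not rectified), "extrinsics" (4x4, takes a point from camera to world coordinates). Camera axes: x right, y down, z forward; pixel columns grow to the right and rows downward; lengths in m; the calibration is good to about 2 mm. A picture is of the moment at which its call begins. There is no depth.
- ticket.close_job(): hands the job in, once; it reports no verdict.
The state is a dict: "time": time; "joint_positions": joint angles; "qd": joint speeds; "joint_torque": joint torques, N m; "position": TCP position; "tool_rot": TCP orientation; "ft_force": force on the tool from outside, world axes, zero at the start; "torque": the same for the moment, N m; "grip_width": opening from 0.0 (shut) to 1.0 (fully open).
Only numpy, scipy, OpenCV 4.12 (cv2) and the standard library are available. Lean on these libraries where they do the work, as an engineer would, in place of code of your own. Each camera call takes 0.05 s, during which the arm holds its last target. There are 200 camera calls.

## Task

The three parts (bolt, ball knob, plug connector) stand in one rack in the order they came off the machine. For refitting, move them to the empty rack in the reverse order, one to a cell: the part that is now leftmost as seen from the robot ends rightmost in the other rack, the middle one in the middle, the rightmost one leftmost. Set each down upright as it stands now, near the middle of its cell between the ribs, and let go.

Things in the scene. Friction and masses are not known exactly. Their poses are not given: they have to be found in the camera images.
- full_rack: The rack that holds the parts at the start. Plywood strip, 92 mm (its x) by 142 mm (its y), fixed. Origin: centre of underside, z up. Three cells in a row along y, at y = +44 (left end, seen from the robot), 0, -44 mm (right end), x = 0. Cell floor (cork) 10 mm above the bench. Ribs 3 mm thick, tops at 15 mm, stand between the cells at y = +-22 and +-66 mm; the long sides are open.
- empty_rack: The rack that is empty at the start. Plywood strip, 92 mm (its x) by 142 mm (its y), fixed. Origin: centre of underside, z up. Three cells in a row along y, at y = +44 (left end, seen from the robot), 0, -44 mm (right end), x = 0. Cell floor (cork) 10 mm above the bench. Ribs 3 mm thick, tops at 15 mm, stand between the cells at y = +-22 and +-66 mm; the long sides are open.
- bolt: Grey steel flange bolt, 23 mm across the flange, 54 mm tall, standing on its head with the thread up. Origin: centre of its underside; z up along the thread. Grip it by the shank, 10 mm thick, 10 to 54 mm above the origin. 35 g.
- knob: Red ball knob, a 28 mm ball on a short narrower neck, 31 mm tall, neck down. Origin: centre of its underside; z up. Ball centre about 17 mm above the origin. 30 g.
- connector: Black plug connector, a small block 19 mm (its x) by 30 mm (its y) by 15 mm tall, lying flat. Origin: centre of its underside; z up. At the start its long side lies roughly along the row, so it can be gripped 19 mm wide across the row. 12 g.
- pad_bolt: Cork pad, 70 x 36 x 2 mm, fixed in the cell of the full rack where the bolt stands at the start (origin: centre of its underside). It stays there and so marks the cell the bolt came from.
- pad_knob: Cork pad, 70 x 36 x 2 mm, fixed in the cell of the full rack where the knob stands at the start (origin: centre of its underside). It stays there and so marks the cell the knob came from.
- pad_connector: Cork pad, 70 x 36 x 2 mm, fixed in the cell of the full rack where the connector stands at the start (origin: centre of its underside). It stays there and so marks the cell the connector came from.

How it is judged:
By the outcome, as a careful person would: the job done as asked, in the order asked, and still so for the second after the job is handed in, with the robot touching nothing.
It also fails if it takes over 74 s, if anything falls off the work surface, if the arm or the gripper's body presses on something with over 40 N, if the wrist force passes 120 N, or if a joint passes its speed limit or range.

## Working session

There is one attempt and no reset: what is moved stays moved. The work goes in short steps, Python scripts to look and compute and a tool call to move; the robot and the scene stay as the last step left them, time stands still between calls to the robot, and variables do not carry over. Pictures are saved under pics/ and viewed, about 12 in all and at most 16, crops included, and the job is handed in when it is done.

Besides the shell and the picture viewer there is one more tool, called after "Request:" by a JSON object that holds its "op" and its "data". carry_out: Moves the arm, as the interface text tells. Its arguments: {"type":"object","properties":{"motion":{"type":"array","items":{"type":"array"}},"grip":{"type":"number"},"squeeze":{"type":"number"}},"required":["motion"]}

```bash
mkdir -p pics; ls; cat > h.py <<'E'
import cv2, numpy as np
from bench import get_state, eyes, ticket
def cam(n): return eyes.get_image(n)
def ray(c,uv):
    p=cv2.undistortPoints(np.array([[uv]],float),np.array(c['mtx']),np.array(c['dist_coeffs']))[0,0]
    E=np.array(c['extrinsics']); return E[:3,3],E[:3,:3]@np.array([p[0],p[1],1])
def plane(c,uv,z):
    o,d=ray(c,uv); return o+d*(z-o[2])/d[2]
def proj(c,P):
    E=np.linalg.inv(np.array(c['extrinsics']))
    return cv2.projectPoints(np.array(P,float).reshape(-1,3),cv2.Rodrigues(E[:3,:3])[0],E[:3,3],np.array(c['mtx']),np.array(c['dist_coeffs']))[0][:,0]
E
python3 - <<'E'
from h import *
print(get_state())
for n in('top','side'):
    c=cam(n); cv2.imwrite(f'pics/{n}0.png',c['pixels']); print(n,np.round(c['extrinsics'],3).tolist(), c['mtx'])
E
```

```text
pics
{'time': 0.0, 'joint_positions': array([-1.33289805,  0.32181279, -0.07009572,  1.45166983,  0.02260201,
        1.37079406, -0.05688276]), 'qd': array([-0.00100443,  0.00078662,  0.00116102, -0.00168215,  0.00128746,
        0.0018865 , -0.00092691]), 'joint_torque': array([-1.03309515e-05, -4.91314960e+01, -4.04216917e-01, -3.12512612e+01,
       -6.39030640e-02,  4.41066083e-02,  2.10506696e-04]), 'position': array([0.14417806, 0.63324282, 0.22147083]), 'tool_rot': array([ 2.45456655e+00,  1.95877643e+00, -2.23021165e-03]), 'ft_force': array([-0.15415597, -0.36709426,  0.55052658]), 'torque': array([0.00476063, 0.01740797, 0.00242997]), 'grip_width': 1.0010358884307533}
top [[-0.022, -0.996, 0.089, 0.377], [-1.0, 0.021, -0.018, -0.157], [0.016, -0.089, -0.996, 0.896], [0.0, 0.0, 0.0, 1.0]] [[408.69277034   0.         325.70428312]
 [  0.         408.69277034 198.04189834]
 [  0.           0.           1.        ]]
side [[-0.932, -0.172, 0.318, 0.185], [-0.361, 0.483, -0.797, 0.517], [-0.017, -0.858, -0.513, 0.472], [0.0, 0.0, 0.0, 1.0]] [[480.78892353   0.         327.98441214]
 [  0.         480.78892353 205.33137892]
 [  0.           0.           1.        ]]
```

View pics/top0.png

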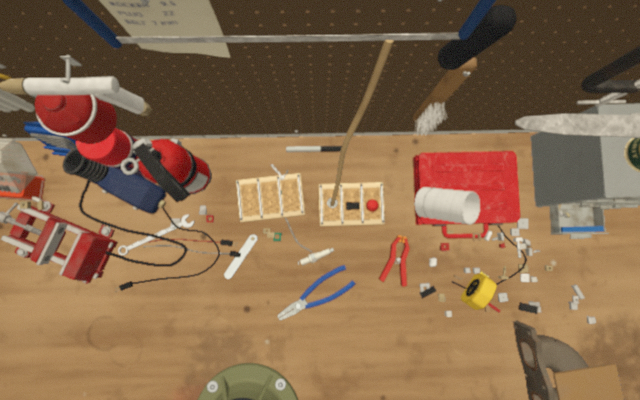

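View pics/side0.png

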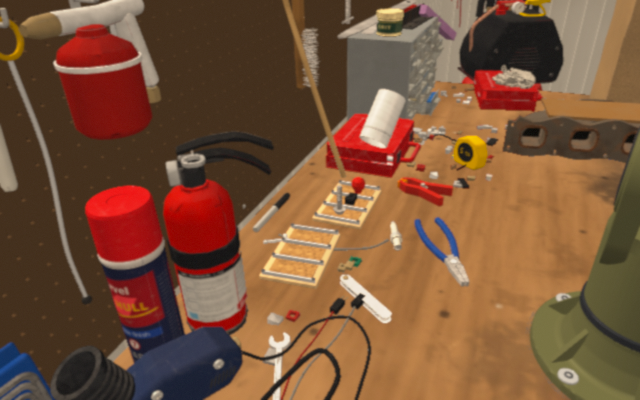

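```bash
python3 - <<'E'
from h import *
a=cv2.imread('pics/top0.png');b=cv2.imread('pics/side0.png')
A=cv2.resize(a[160:240,225:395],None,fx=4.7,fy=4.7,interpolation=cv2.INTER_CUBIC)
B=cv2.resize(b[165:290,240:400],None,fx=4.7,fy=4.7,interpolation=cv2.INTER_CUBIC)
cv2.imwrite('pics/za.png',A);cv2.imwrite('pics/zb.png',B)
c=cam('top')
for n,uv,z in[('bolt base',(332,204),.012),('knob',(372,206),.029),('conn',(352,206),.027),('full c',(351,204),.012),('empty c',(270,197),.012),('wallfoot',(350,133),0),('wallfootL',(100,135),0),('case',(415,190),.05),('ext',(195,170),.0)]: print(n,plane(c,uv,z).round(3))
print(c['dist_coeffs'])
E
```

```text
bolt base [ 0.442 -0.186  0.012]
knob [ 0.435 -0.27   0.029]
conn [ 0.436 -0.228  0.027]
full c [ 0.441 -0.227  0.012]
empty c [ 0.46  -0.052  0.012]
wallfoot [ 0.601 -0.23   0.   ]
wallfootL [0.606 0.321 0.   ]
case [ 0.465 -0.359  0.05 ]
ext [0.524 0.114 0.   ]
[0.02022482 0.         0.         0.         0.        ]
```

View pics/za.png

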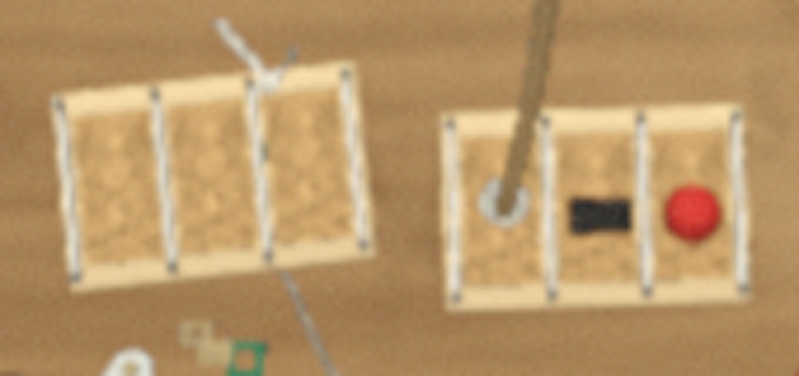

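View pics/zb.png

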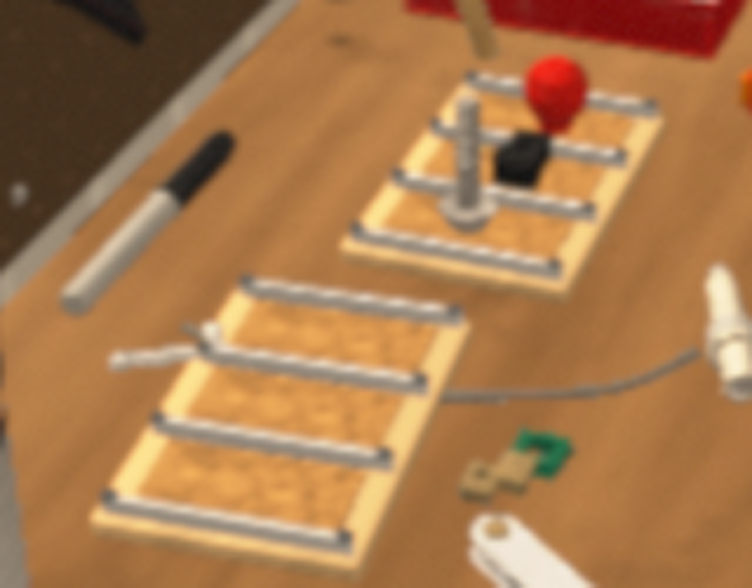

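```bash
cat >> h.py <<'E'
def tri(c1,u1,c2,u2):
    o1,d1=ray(c1,u1);o2,d2=ray(c2,u2);d1/=np.linalg.norm(d1);d2/=np.linalg.norm(d2)
    s=np.linalg.lstsq(np.c_[d1,-d2],o2-o1,rcond=None)[0]
    p,q=o1+s[0]*d1,o2+s[1]*d2
    return ((p+q)/2).round(4),round(np.linalg.norm(p-q),4)
E
python3 - <<'E'
from h import *
T=cam('top');S=cam('side')
print('stick end',tri(T,(332.5,205),S,(343,177)))
# stick line: points along side image x top image line (epipolar)
for su in[(300,35),(315,82),(330,130),(342,172)]:
    best=min(((tri(T,(388+(333-388)*t,42+(203-42)*t),S,su)) for t in np.linspace(0,1,200)),key=lambda r:r[1]); print(su,best)
print('bolt top',tri(T,(333,199),S,(240+470/4.7,165+97/4.7)))
def top(x,y):return (225+x/4.7-.4,160+y/4.7-.4)
# rack rib ends (top at .015)
F=[(449,124),(545,121),(641,118),(737,115),(456,297),(551,295),(647,291),(742,288)]
E=[(59,103),(155,93),(251,86),(346,75),(75,280),(171,268),(267,257),(363,245)]
for n,Q in(('full',F),('empty',E)):
    P=np.array([plane(T,top(*q),.015) for q in Q]); c=P.mean(0)
    d=(P[0]+P[4]-P[3]-P[7])/2; e=(P[:4]-P[4:]).mean(0)
    print(n,c.round(4),'ylen',np.linalg.norm(d).round(4),'yaw',np.arctan2(-d[0],d[1]).round(4),'xlen',np.linalg.norm(e).round(4),np.arctan2(e[1],e[0]).round(4))
print('knob',plane(T,top(692,213),.029),'conn',plane(T,top(600,216),.027), plane(T,top(503,203),.02))
m=T['pixels'].astype(int); roi=np.zeros(m.shape[:2],bool); roi[190:225,322:385]=1
for n,k,z in(('red',(m[...,2]>120)&(m[...,1]<70)&roi,.029),('blk',(m.max(2)<70)&roi,.027)):
    k=k.astype(np.uint8); cnt=max(cv2.findContours(k,0,1)[0],key=cv2.contourArea); M=cv2.moments(k,True); uv=(M['m10']/M['m00'],M['m01']/M['m00']); print(n,uv,plane(T,uv,z).round(4),cv2.minAreaRect(cnt), k.sum())
E
```

```text
stick end (array([ 0.4354, -0.184 ,  0.0851]), np.float64(0.0015))
(300, 35) (array([ 0.5197, -0.2134,  0.3124]), np.float64(0.0))
(315, 82) (array([ 0.492 , -0.2038,  0.2415]), np.float64(0.0))
(330, 130) (array([ 0.463 , -0.1937,  0.1651]), np.float64(0.0001))
(342, 172) (array([ 0.4382, -0.185 ,  0.094 ]), np.float64(0.0004))
bolt top (array([ 0.4458, -0.1871,  0.0648]), np.float64(0.0054))
full [ 0.4423 -0.2277  0.015 ] ylen 0.1324 yaw 0.0103 xlen 0.08 0.0065
empty [ 0.46  -0.051  0.015] ylen 0.1324 yaw 0.089 xlen 0.0804 0.0827
knob [ 0.43709538 -0.27001252  0.029     ] conn [ 0.43675497 -0.22839641  0.027     ] [ 0.44414429 -0.18470703  0.02      ]
red (371.95348837209303, 205.3953488372093) [ 0.4361 -0.2702  0.029 ] ((372.0, 205.5), (9.0, 10.0), 90.0) 86
blk (351.7894736842105, 205.52631578947367) [ 0.4368 -0.2274  0.027 ] ((352.5, 205.5), (5.0, 11.0), 90.0) 57
```

```bash
python3 - <<'E'
from h import *
T=cam('top')['pixels'];S=cam('side')['pixels']
A=cv2.resize(T[20:215,310:440],None,fx=3,fy=3,interpolation=cv2.INTER_CUBIC)
B=cv2.resize(S[0:195,270:400],None,fx=3,fy=3,interpolation=cv2.INTER_CUBIC)
cv2.imwrite('pics/st.png',np.hstack([A,B]))
E
```

```text
(no output)
```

View pics/st.png

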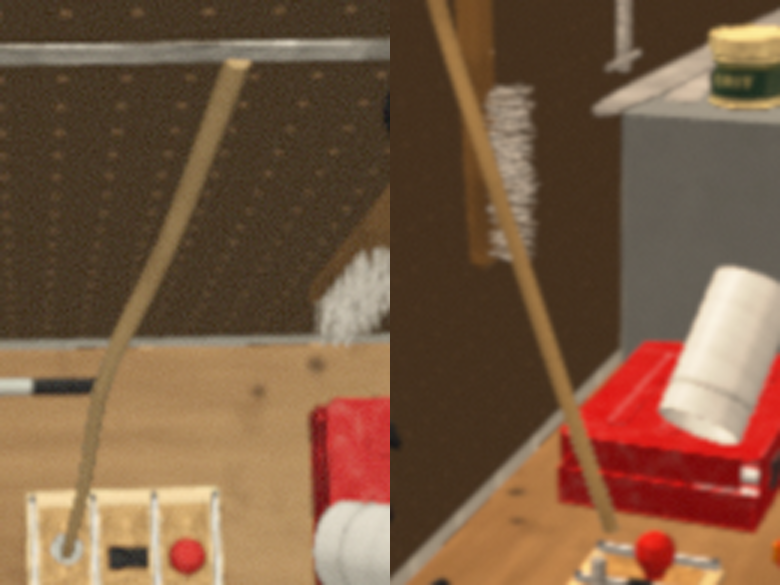

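```bash
python3 - <<'E'
from h import *
T=cam('top');S=cam('side')
tl=lambda x,y:(310+x/3-.3,20+y/3-.3)
pl=[tl(237,60),tl(200,150),tl(150,265),tl(118,335),tl(100,380),tl(90,430),tl(80,490),tl(70,550)]
sl=lambda x,y:(270+(x-390)/3-.3,y/3-.3)
ps=[sl(437,5),sl(488,162),sl(530,285),sl(570,400),sl(590,465),sl(610,528)]
def dense(p,n=60): return [tuple(np.array(a)+(np.array(b)-a)*t) for a,b in zip(p,p[1:]) for t in np.linspace(0,1,n)]
D=dense(ps,150)
for u in dense(pl,3): print(np.round(u),min((tri(T,u,S,v) for v in D),key=lambda r:r[1]))
E
```

```text
[389.  40.] (array([ 0.6029, -0.2662,  0.3638]), np.float64(0.0669))
[383.  55.] (array([ 0.5905, -0.2557,  0.3625]), np.float64(0.0526))
[376.  70.] (array([ 0.5778, -0.2448,  0.3617]), np.float64(0.0381))
[376.  70.] (array([ 0.5778, -0.2448,  0.3617]), np.float64(0.0381))
[368.  89.] (array([ 0.5609, -0.2299,  0.3614]), np.float64(0.0198))
[360. 108.] (array([ 0.5436, -0.2146,  0.3618]), np.float64(0.0014))
[360. 108.] (array([ 0.5436, -0.2146,  0.3618]), np.float64(0.0014))
[354. 120.] (array([ 0.5337, -0.2084,  0.3438]), np.float64(0.0001))
[349. 131.] (array([ 0.5232, -0.2024,  0.3212]), np.float64(0.0001))
[349. 131.] (array([ 0.5232, -0.2024,  0.3212]), np.float64(0.0001))
[346. 139.] (array([ 0.5162, -0.199 ,  0.3046]), np.float64(0.0001))
[343. 146.] (array([ 0.5087, -0.1954,  0.2879]), np.float64(0.0001))
[343. 146.] (array([ 0.5087, -0.1954,  0.2879]), np.float64(0.0001))
[341. 155.] (array([ 0.5004, -0.1938,  0.2659]), np.float64(0.0001))
[340. 163.] (array([ 0.4914, -0.1922,  0.2421]), np.float64(0.0001))
[340. 163.] (array([ 0.4914, -0.1922,  0.2421]), np.float64(0.0001))
[338. 173.] (array([ 0.4798, -0.1906,  0.2107]), np.float64(0.0))
[336. 183.] (array([ 0.467 , -0.1889,  0.177 ]), np.float64(0.0001))
[336. 183.] (array([ 0.467 , -0.1889,  0.177 ]), np.float64(0.0001))
[335. 193.] (array([ 0.4533, -0.1871,  0.1369]), np.float64(0.0))
[333. 203.] (array([ 0.4381, -0.1852,  0.0916]), np.float64(0.0))
```

```bash
python3 - <<'E'
from h import *
T=cam('top');S=cam('side')
for n,a,b in[('ext valve',(128,166),(190,158)),('ext handle',(185,190),(272,143)),('ext handle',(140,145),(180,145)),('wallred',(70,115),(98,40)),('wall white end',(148,108),(155,98)),('can cap',(105,145),(118,195)),('roll',(425,205),(390,92)),('roll end',(478,205),(372,135)),('case top nearcorner',(415,155),(343,115)),('blue',(75,160),(85,375))]: print(n,*tri(T,a,S,b))
E
```

```text
ext valve [0.491  0.1402 0.2571] 0.0017
ext handle [0.4469 0.0525 0.2458] 0.0113
ext handle [0.5212 0.1195 0.2598] 0.0033
wallred [0.5426 0.1651 0.3762] 0.0156
wall white end [0.5674 0.0913 0.2998] 0.003
can cap [0.5367 0.195  0.2307] 0.0154
roll [ 0.4122 -0.3441  0.1906] 0.0237
roll end [ 0.4508 -0.484   0.0445] 0.0414
case top nearcorner [ 0.5087 -0.3448  0.1352] 0.0286
blue [0.5287 0.3119 0.0977] 0.0083
```

Request:
{"op": "carry_out", "data": {"motion": [[[0,0,0.04],0],[[0,0,0.08],0],[[0,0,0.12],0],[[0,0,0.15],0],[[0.03,-0.02,0.15],-0.1],[[0.05,-0.04,0.15],-0.2]]}}

```text
time: 1.15
position: [0.1955, 0.5939, 0.3738]
tool_rot: [-2.641, -1.699, -0.004]
ft_force: [1.3, -0.3, -0.5]
grip_width: 1.001
```

```bash
python3 -c "
from h import *
s=get_state();print(s['joint_positions'].round(3),s['position'],s['tool_rot'])"
```

```text
[-1.285  0.242 -0.013  1.253  0.004  1.644 -0.155] [0.19547446 0.59391563 0.3737537 ] [-2.64112284 -1.6993783  -0.0039167 ]
```

Request:
{"op": "carry_out", "data": {"motion": [[[0.047,-0.055,0],0],[[0.065,-0.09,0],0],[[0.08,-0.125,0],0],[[0.09,-0.155,0],0],[[0.1,-0.19,0],0],[[0.117,-0.24,0],0],[[0.135,-0.287,0],0],[[0.167,-0.325,0],0],[[0.194,-0.367,0],0],[[0.217,-0.411,0],-0.1],[[0.235,-0.457,0],-0.24],[[0.245,-0.505,0],-0.38],[[0.25,-0.553,0],-0.52],[[0.25,-0.6,0],-0.66],[[0.245,-0.65,0],-0.8],[[0.235,-0.7,0],-0.94],[[0.22,-0.748,0],-1.08],[[0.21,-0.79,0],-1.147],[[0.21,-0.83,0],-1.147],[[0.21,-0.864,-0.02],-1.147]]}}

```text
time: 3.15
position: [0.4044, -0.2735, 0.3548]
tool_rot: [3.141, -0.003, 0.01]
ft_force: [0.4, 0.5, -0.2]
grip_width: 0.999
```

```bash
python3 -c "
from h import *
s=get_state();print(s['joint_positions'].round(3),s['position'],s['tool_rot'])
T=cam('top');S=cam('side')
print(tri(T,(418,205),S,(370,145)))
cv2.imwrite('pics/b.png',np.hstack([cv2.resize(T['pixels'],(400,250)),cv2.resize(S['pixels'],(400,250))]))"
```

```text
[-0.451 -0.153  0.893  1.642  0.118  1.59   0.437] [ 0.40444633 -0.27348554  0.35482312] [ 3.14075026 -0.00331999  0.0099028 ]
(array([ 0.4354, -0.3566,  0.0738]), np.float64(0.0075))
```

View pics/b.png

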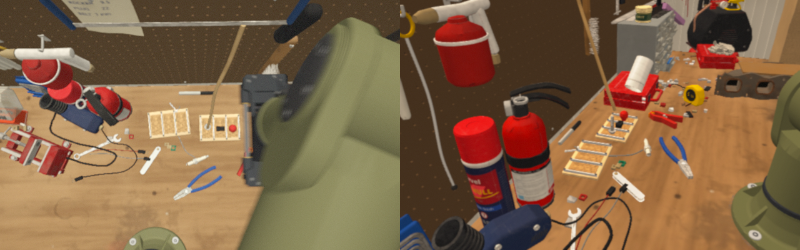

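Request:
{"op": "carry_out", "data": {"motion": [[[0,0,-0.045],0],[[0,0,-0.09],0],[[0,0,-0.135],0],[[0,0,-0.18],0],[[0.016,0,-0.22],0],[[0.032,0,-0.255],0],[[0.032,0,-0.28],0],[[0.032,0,-0.305],0],[[0.032,0,-0.32],0],[[0.032,0,-0.335],0],[[0.032,0,-0.335],0],[[0.032,0,-0.335],0]]}}

```text
time: 4.45
position: [0.4367, -0.2704, 0.0182]
tool_rot: [3.141, -0.0, 0.001]
ft_force: [0.5, -0.3, 0.1]
grip_width: 1.001
```

Request:
{"op": "carry_out", "data": {"motion": [[[0,0,0],0],[[0,0,0],0],[[0,0,0],0],[[0,0,0],0],[[0,0,0],0],[[0,0,0],0],[[0,0,0],0],[[0,0,0],0]], "grip": 1, "squeeze": 15}}

```text
time: 5.25
position: [0.4363, -0.2702, 0.0176]
tool_rot: [3.142, 0.0, -0.0]
ft_force: [0.7, -0.0, -0.2]
grip_width: 0.354
```

Request:
{"op": "carry_out", "data": {"motion": [[[0,0,0.01],0],[[0,0,0.03],0],[[0,0,0.06],0],[[-0.01,0,0.1],0],[[-0.03,0,0.145],0],[[-0.032,0,0.19],0],[[-0.032,0,0.235],0],[[-0.032,0,0.28],0],[[-0.032,0,0.325],0],[[-0.032,0.04,0.34],0],[[-0.032,0.085,0.34],0],[[-0.032,0.13,0.34],0],[[-0.025,0.175,0.34],0],[[-0.015,0.22,0.34],0.04],[[0.005,0.26,0.33],0.089],[[0.02,0.263,0.285],0.089],[[0.02,0.263,0.24],0.089],[[0.02,0.263,0.195],0.089],[[0.02,0.263,0.15],0.089],[[0.02,0.263,0.15],0.089]]}}

```text
time: 7.25
position: [0.4515, -0.008, 0.1627]
tool_rot: [3.136, 0.138, -0.017]
ft_force: [-0.2, 0.4, -0.2]
grip_width: 0.298
```

```bash
python3 -c "
from h import *
s=get_state();print(s['joint_positions'].round(3),s['position'],s['tool_rot'])
T=cam('top');S=cam('side')
cv2.imwrite('pics/c.png',np.hstack([cv2.resize(T['pixels'],(400,250)),cv2.resize(S['pixels'],(400,250))]))"
```

```text
[-0.589 -0.081  0.527  2.008  0.045  1.215  0.009] [ 0.45154296 -0.00801033  0.16274236] [ 3.13643406  0.13844696 -0.01709801]
```

View pics/c.png

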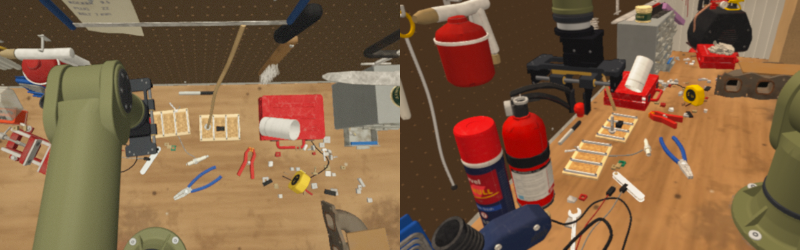

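```bash
python3 - <<'E'
from h import *
S=cam('side');s=get_state()
m=S['pixels'].astype(int);k=((m[...,2]>110)&(m[...,1]<70)).astype(np.uint8);r=np.zeros_like(k);r[150:200,260:310]=1;k*=r
ys,xs=np.nonzero(k);print(xs.min(),xs.max(),ys.min(),ys.max(),xs.mean(),ys.mean(),k.sum(),s['position'])
p=s['position']
for dz in(.005,.011,.015,.019):print(dz,proj(S,p+[0,0,dz]))
cv2.imwrite('pics/d.png',cv2.resize(S['pixels'][110:230,230:350],None,fx=5,fy=5,interpolation=2))
E
```

```text
276 292 161 185 284.9613095238095 172.4702380952381 336 [ 0.4577532  -0.00732031  0.1700357 ]
0.005 [[284.60363832 172.46701328]]
0.011 [[284.32534971 168.52682161]]
0.015 [[284.13836957 165.87938718]]
0.019 [[283.95021315 163.21525918]]
```

View pics/d.png

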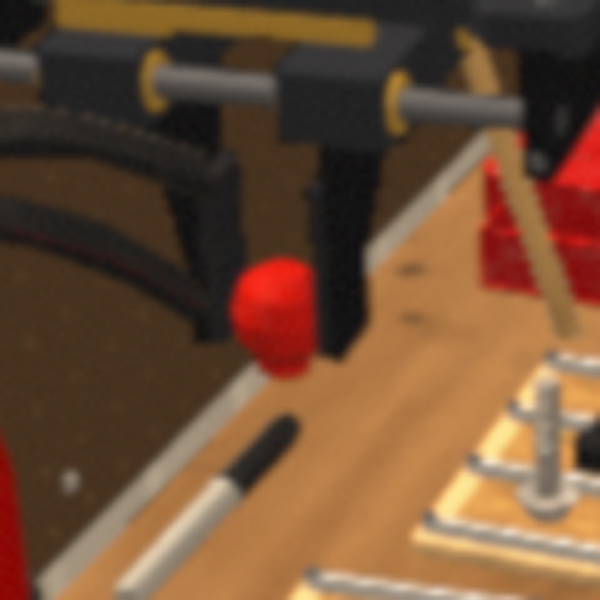

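Request:
{"op": "carry_out", "data": {"motion": [[[0,0,-0.045],0],[[0,0,-0.085],0],[[0,0,-0.115],0],[[0,0,-0.13],0],[[0,0,-0.138],0],[[0,0,-0.141],0],[[0,0,-0.141],0],[[0,0,-0.141],0]]}}

```text
time: 8.2
position: [0.4577, -0.007, 0.028]
tool_rot: [-3.138, -0.14, -0.004]
ft_force: [-0.0, 0.1, -0.7]
grip_width: 0.302
```

Request:
{"op": "carry_out", "data": {"motion": [[[0,0,-0.001],0],[[0,0,-0.002],0],[[0,0,-0.003],0],[[0,0,-0.003],0]]}}

```text
time: 8.6
position: [0.4561, -0.0072, 0.0235]
tool_rot: [3.138, 0.14, -0.0]
ft_force: [-0.1, 0.1, 0.0]
grip_width: 0.295
```

Request:
{"op": "carry_out", "data": {"motion": [[[0,0,-0.001],0],[[0,0,-0.002],0],[[0,0,-0.002],0]]}}

```text
time: 8.9
position: [0.4561, -0.0072, 0.0214]
tool_rot: [3.138, 0.14, -0.0]
ft_force: [-0.7, -0.2, -0.2]
grip_width: 0.294
```

Request:
{"op": "carry_out", "data": {"motion": [[[0,0,-0.001],0],[[0,0,-0.002],0],[[0,0,-0.002],0]]}}

```text
time: 9.2
position: [0.4566, -0.0072, 0.0206]
tool_rot: [-3.138, -0.14, 0.0]
ft_force: [-4.2, -0.4, 9.6]
grip_width: 0.296
```

Request:
{"op": "carry_out", "data": {"motion": [[[0,0,0.001],0],[[0,0,0.001],0]]}}

```text
time: 9.4
position: [0.4566, -0.0072, 0.0208]
tool_rot: [-3.138, -0.14, -0.001]
ft_force: [0.0, 0.1, 2.5]
grip_width: 0.294
```

Request:
{"op": "carry_out", "data": {"motion": [[[0,0,0],0],[[0,0,0],0],[[0,0,0],0],[[0,0,0],0],[[0,0,0],0],[[0,0,0.02],0],[[0,0,0.06],0],[[0,0,0.1],0],[[0,-0.04,0.14],0],[[0,-0.08,0.17],0]], "grip": -1}}

```text
time: 10.4
position: [0.4568, -0.0817, 0.1887]
tool_rot: [-3.138, -0.146, -0.003]
ft_force: [1.2, -0.1, 0.6]
grip_width: 0.992
```

```bash
python3 - <<'E'
from h import *
S=cam('side');T=cam('top')
A=cv2.resize(T['pixels'][140:260,210:400],None,fx=4,fy=4,interpolation=2)[:480,:400]
B=cv2.resize(S['pixels'][165:285,240:340],None,fx=4,fy=4,interpolation=2)
cv2.imwrite('pics/e.png',np.hstack([A,B]))
for u in [(.456,-.007,.027),(.456,-.007,.010)]: print(proj(T,u),proj(S,u))
m=T['pixels'].astype(int);k=((m[...,2]>110)&(m[...,1]<70)).astype(np.uint8);r=np.zeros_like(k);r[170:230,230:320]=1;k*=r
ys,xs=np.nonzero(k);print(xs.mean(),ys.mean(),k.sum(), plane(T,(xs.mean(),ys.mean()),.027))
E
```

```text
[[248.11941943 198.74479652]] [[291.68740706 259.57119673]]
[[249.4774484  199.42975944]] [[292.30047411 268.40183492]]
nan nan 0 [nan nan nan]<stdin>:8: RuntimeWarning: Mean of empty slice.
  ret = ret.dtype.type(ret / rcount)
```

View pics/e.png

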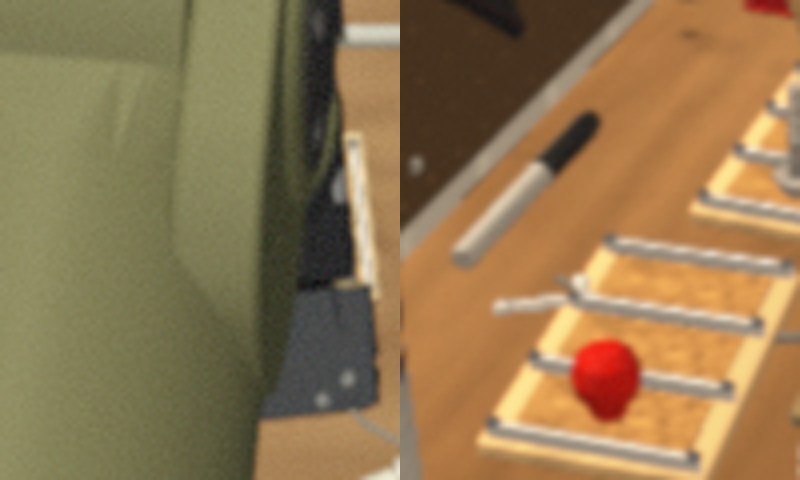

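Request:
{"op": "carry_out", "data": {"motion": [[[-0.015,0,0.045],0],[[-0.03,0,0.09],0],[[-0.045,0,0.13],0],[[-0.056,-0.013,0.169],-0.05],[[-0.06,-0.06,0.169],-0.1],[[-0.06,-0.105,0.169],-0.169],[[-0.06,-0.147,0.165],-0.169],[[-0.06,-0.147,0.12],-0.169],[[-0.06,-0.147,0.075],-0.169],[[-0.06,-0.147,0.03],-0.169],[[-0.06,-0.147,-0.015],-0.169],[[-0.06,-0.147,-0.06],-0.169],[[-0.06,-0.147,-0.095],-0.169],[[-0.06,-0.147,-0.1],-0.169],[[-0.06,-0.147,-0.1],-0.169]]}}

```text
time: 12.0
position: [0.3957, -0.2288, 0.0862]
tool_rot: [3.139, -0.126, -0.004]
ft_force: [0.1, -1.0, 0.2]
grip_width: 0.998
```

```bash
python3 - <<'E'
from h import *
S=cam('side');T=cam('top')
s=get_state();print(s['joint_positions'].round(3),s['position'],s['tool_rot'])
A=cv2.resize(T['pixels'][100:240,260:400],None,fx=2.85,fy=2.85,interpolation=2)[:400,:400]
B=cv2.resize(S['pixels'][130:230,290:390],None,fx=4,fy=4,interpolation=2)
cv2.imwrite('pics/f.png',np.hstack([cv2.resize(A,(400,400)),B]))
E
```

```text
[-0.348  0.013  0.829  2.094 -0.012  1.036  0.408] [ 0.39767267 -0.22950367  0.08820323] [ 3.13840238 -0.12536164  0.00408779]
```

View pics/f.png

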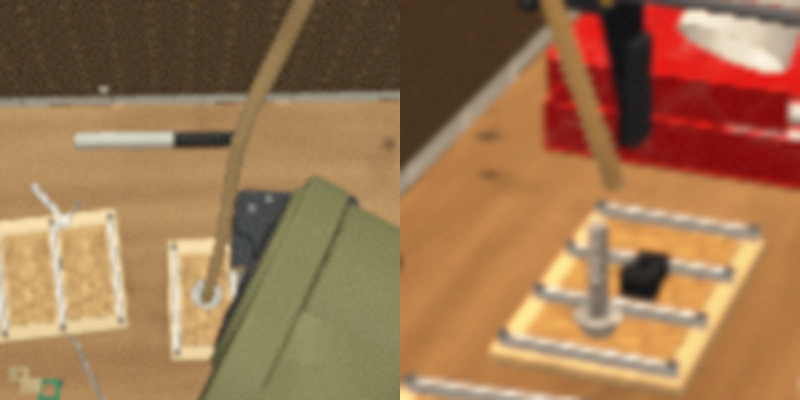

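Request:
{"op": "carry_out", "data": {"motion": [[[0.01,0,-0.02],0],[[0.02,0,-0.035],0],[[0.03,0,-0.035],0],[[0.041,0,-0.035],0],[[0.041,0,-0.035],0]]}}

```text
time: 12.6
position: [0.4403, -0.2294, 0.0533]
tool_rot: [3.138, -0.123, 0.006]
ft_force: [0.4, -0.2, -0.0]
grip_width: 0.999
```

Request:
{"op": "carry_out", "data": {"motion": [[[-0.003,-0.0045,-0.01],0],[[-0.003,-0.0045,-0.02],0],[[-0.003,-0.0045,-0.03],0],[[-0.003,-0.0045,-0.035],0],[[-0.003,-0.0045,-0.0385],0],[[-0.003,-0.0045,-0.0385],0]]}}

```text
time: 13.2
position: [0.4338, -0.2333, 0.0125]
tool_rot: [-3.139, 0.126, 0.002]
ft_force: [0.0, 0.5, -0.9]
grip_width: 1.0
```

Request:
{"op": "carry_out", "data": {"motion": [[[0.002,0,0.001],0],[[0.002,0,0.001],0],[[0.002,0,0.001],0],[[0.002,0,0.001],0],[[0.002,0,0.001],0],[[0.002,0,0.001],0],[[0.002,0,0.001],0],[[0.002,0,0.001],0],[[0.002,0,0.001],0],[[0.002,0,0.001],0]], "grip": 1, "squeeze": 20}}

```text
time: 14.2
position: [0.4363, -0.2336, 0.0141]
tool_rot: [3.139, -0.126, 0.0]
ft_force: [0.0, -0.0, 0.0]
grip_width: 0.214
```

Request:
{"op": "carry_out", "data": {"motion": [[[0,0,0.01],0],[[0,0,0.02],0],[[-0.02,0,0.03],0],[[-0.04,0,0.045],0],[[-0.04,0,0.085],0],[[-0.04,0,0.13],0],[[-0.04,0,0.175],0],[[-0.04,0,0.22],0],[[-0.04,0,0.265],0],[[-0.04,0,0.31],0],[[-0.04,0.02,0.345],0],[[-0.04,0.065,0.345],0],[[-0.035,0.11,0.345],0.06],[[-0.02,0.15,0.345],0.12],[[0.005,0.177,0.34],0.169],[[0.0247,0.177,0.3],0.169],[[0.0247,0.177,0.26],0.169],[[0.0247,0.177,0.22],0.169],[[0.0247,0.177,0.18],0.169],[[0.0247,0.177,0.14],0.169]]}}

```text
time: 16.2
position: [0.4611, -0.0569, 0.1537]
tool_rot: [-3.138, -0.139, -0.003]
ft_force: [1.3, 0.8, -0.3]
grip_width: 0.214
```

Request:
{"op": "carry_out", "data": {"motion": [[[0,0,-0.03],0],[[0,0,-0.06],0],[[0,0,-0.075],0],[[0,0,-0.085],0],[[0,0,-0.085],0],[[0,0,-0.085],0]]}}

```text
time: 16.8
position: [0.4618, -0.0567, 0.0701]
tool_rot: [3.138, 0.14, 0.003]
ft_force: [0.2, 0.6, -0.5]
grip_width: 0.212
```

Request:
{"op": "carry_out", "data": {"motion": [[[-0.001,0,-0.025],0],[[-0.001,0,-0.045],0],[[-0.001,0,-0.053],0],[[-0.001,0,-0.0565],0],[[-0.001,0,-0.0565],0],[[-0.001,0,-0.0565],0]]}}

```text
time: 17.4
position: [0.4613, -0.0566, 0.0139]
tool_rot: [-3.138, -0.14, -0.004]
ft_force: [0.6, 0.2, 3.4]
grip_width: 0.218
```

Request:
{"op": "carry_out", "data": {"motion": [[[0,0,0],0],[[0,0,0],0],[[0,0,0],0],[[0,0,0],0],[[0,0,0],0],[[0,0,0],0],[[0,0,0.03],0],[[0,0,0.07],0],[[-0.01,0,0.11],0],[[-0.02,0,0.15],0],[[-0.04,0,0.2],0],[[-0.06,0,0.24],0]], "grip": -1}}

```text
time: 18.6
position: [0.3993, -0.0568, 0.2545]
tool_rot: [3.138, 0.139, 0.001]
ft_force: [1.7, 1.3, 0.2]
grip_width: 0.992
```

```bash
python3 - <<'E'
from h import *
S=cam('side');T=cam('top')
s=get_state();print(s['joint_positions'].round(3),s['position'],s['tool_rot'])
A=cv2.resize(T['pixels'][140:260,210:410],(400,240),interpolation=2)
B=cv2.resize(S['pixels'][150:290,240:400],None,fx=2.5,fy=2.5,interpolation=2)
cv2.imwrite('pics/g.png',np.hstack([cv2.copyMakeBorder(A,0,110,0,0,0),B]))
E
```

```text
[-0.481 -0.288  0.459  1.967  0.125  1.424  0.033] [ 0.40150094 -0.05680315  0.25867329] [-3.13613949 -0.13925379 -0.0168858 ]
```

View pics/g.png

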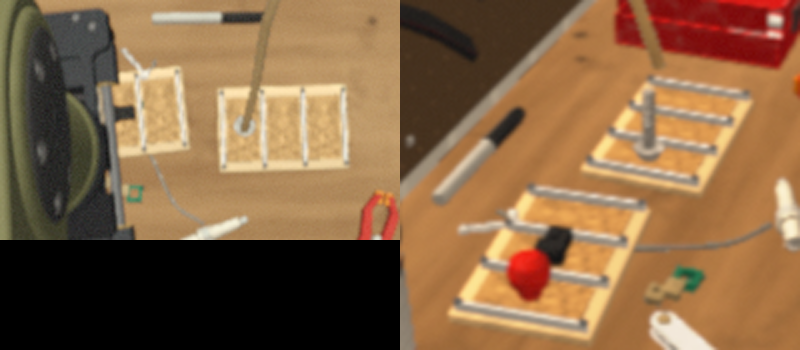

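Request:
{"op": "carry_out", "data": {"motion": [[[0,-0.02,-0.03],0],[[0.01,-0.04,-0.07],0],[[0.02,-0.058,-0.11],0],[[0.03,-0.058,-0.15],0],[[0.044,-0.058,-0.19],0],[[0.044,-0.058,-0.215],0],[[0.044,-0.058,-0.215],0],[[0.044,-0.058,-0.215],0]]}}

```text
time: 19.5
position: [0.4435, -0.1148, 0.0376]
tool_rot: [3.138, 0.139, -0.002]
ft_force: [0.4, -0.8, -0.2]
grip_width: 1.0
```

```bash
python3 - <<'E'
from h import *
S=cam('side');T=cam('top')
s=get_state();print(s['position'],s['ft_force'])
print('base',plane(S,(339.2,209),.016),plane(T,(225+503/4.7-.4,160+203/4.7-.4),.016))
A=cv2.resize(T['pixels'][100:250,280:400],None,fx=3.3,fy=3.3,interpolation=2)
B=cv2.resize(S['pixels'][100:250,270:390],None,fx=3.3,fy=3.3,interpolation=2)
cv2.imwrite('pics/k.png',np.hstack([A,B]))
E
```

```text
[ 0.44509128 -0.11473112  0.03901452] [0.07706898 0.35709603 0.47757445]
base [ 0.44493474 -0.18756561  0.016     ] [ 0.44445269 -0.18483568  0.016     ]
```

View pics/k.png

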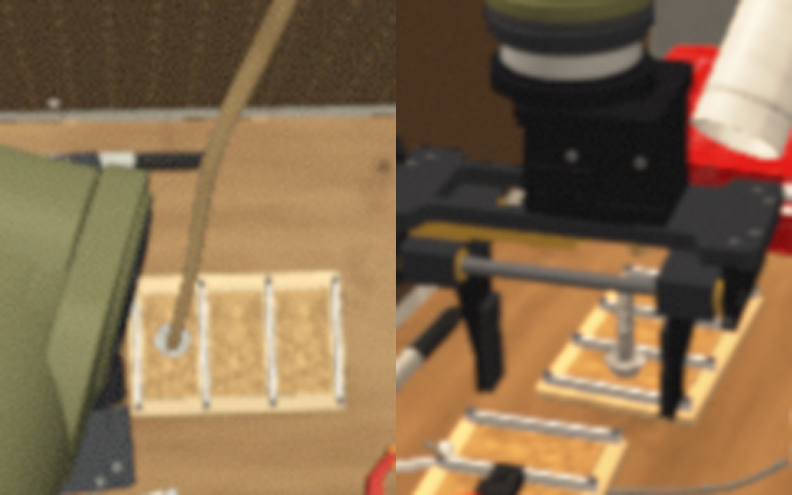

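Request:
{"op": "carry_out", "data": {"motion": [[[0,-0.01,0],0],[[0,-0.02,0],0],[[0,-0.023,0],0],[[0,-0.026,0],0],[[0,-0.026,0],0]]}}

```text
time: 20.1
position: [0.444, -0.1411, 0.0377]
tool_rot: [3.138, 0.138, 0.0]
ft_force: [0.1, -0.2, 0.2]
grip_width: 0.997
```

Request:
{"op": "carry_out", "data": {"motion": [[[0,-0.001,0],0],[[0,-0.002,0],0],[[0,-0.003,0],0]]}}

```text
time: 20.4
position: [0.444, -0.1434, 0.0375]
tool_rot: [-3.138, -0.141, 0.0]
ft_force: [0.1, -0.8, 0.4]
grip_width: 1.0
```

Request:
{"op": "carry_out", "data": {"motion": [[[0,-0.001,0],0],[[0,-0.002,0],0],[[0,-0.003,0],0]]}}

```text
time: 20.7
position: [0.444, -0.1466, 0.0376]
tool_rot: [3.138, 0.14, 0.0]
ft_force: [0.2, -0.2, -0.4]
grip_width: 1.005
```

Request:
{"op": "carry_out", "data": {"motion": [[[0,-0.001,0],0],[[0,-0.002,0],0],[[0,-0.003,0],0]]}}

```text
time: 21.0
position: [0.444, -0.1496, 0.0376]
tool_rot: [3.138, 0.14, 0.0]
ft_force: [0.9, -0.3, 0.2]
grip_width: 1.001
```

Request:
{"op": "carry_out", "data": {"motion": [[[0,-0.001,0],0],[[0,-0.002,0],0],[[0,-0.003,0],0]]}}

```text
time: 21.3
position: [0.444, -0.1526, 0.0376]
tool_rot: [3.138, 0.14, 0.0]
ft_force: [-0.0, 0.5, 0.5]
grip_width: 1.0
```

Request:
{"op": "carry_out", "data": {"motion": [[[0,-0.001,0],0],[[0,-0.002,0],0],[[0,-0.003,0],0]]}}

```text
time: 21.6
position: [0.444, -0.1557, 0.0376]
tool_rot: [3.138, 0.14, 0.0]
ft_force: [-0.1, -0.3, 0.3]
grip_width: 0.999
```

Request:
{"op": "carry_out", "data": {"motion": [[[0,-0.001,0],0],[[0,-0.002,0],0],[[0,-0.003,0],0]]}}

```text
time: 21.9
position: [0.444, -0.1586, 0.0376]
tool_rot: [3.138, 0.14, 0.0]
ft_force: [0.5, -0.6, 0.3]
grip_width: 1.002
```

```bash
python3 - <<'E'
from h import *
S=cam('side');T=cam('top')
s=get_state();print(s['position'],s['ft_force'])
A=cv2.resize(T['pixels'][100:250,280:400],None,fx=3.3,fy=3.3,interpolation=2)
B=cv2.resize(S['pixels'][100:250,270:390],None,fx=3.3,fy=3.3,interpolation=2)
cv2.imwrite('pics/l.png',np.hstack([A,B]))
E
```

```text
[ 0.44398121 -0.15873286  0.03760742] [-0.26531132 -0.72811553 -0.21452229]
```

View pics/l.png

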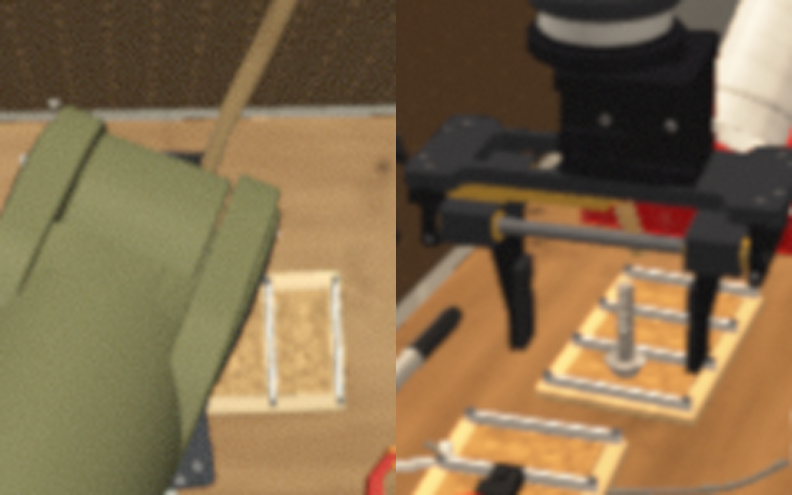

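Request:
{"op": "carry_out", "data": {"motion": [[[0,-0.001,0],0],[[0,-0.002,0],0],[[0,-0.003,0],0],[[0,-0.004,0],0]]}}

```text
time: 22.4
position: [0.444, -0.1626, 0.0376]
tool_rot: [3.138, 0.14, 0.0]
ft_force: [0.7, -0.0, 0.5]
grip_width: 1.003
```

Request:
{"op": "carry_out", "data": {"motion": [[[0,-0.001,0],0],[[0,-0.002,0],0],[[0,-0.003,0],0],[[0,-0.004,0],0]]}}

```text
time: 22.8
position: [0.444, -0.1666, 0.0376]
tool_rot: [3.138, 0.14, 0.0]
ft_force: [-0.3, 1.1, -0.1]
grip_width: 0.999
```

Request:
{"op": "carry_out", "data": {"motion": [[[0,-0.001,0],0],[[0,-0.002,0],0],[[0,-0.003,0],0],[[0,-0.004,0],0]]}}

```text
time: 23.2
position: [0.444, -0.1706, 0.0376]
tool_rot: [3.138, 0.14, 0.0]
ft_force: [0.2, 0.9, -0.8]
grip_width: 1.0
```

Request:
{"op": "carry_out", "data": {"motion": [[[0,-0.001,0],0],[[0,-0.002,0],0],[[0,-0.003,0],0],[[0,-0.004,0],0]]}}

```text
time: 23.6
position: [0.444, -0.1746, 0.0376]
tool_rot: [3.138, 0.14, 0.0]
ft_force: [0.5, 0.3, 1.0]
grip_width: 1.0
```

Request:
{"op": "carry_out", "data": {"motion": [[[0,-0.001,0],0],[[0,-0.002,0],0],[[0,-0.003,0],0],[[0,-0.004,0],0]]}}

```text
time: 24.0
position: [0.444, -0.1786, 0.0376]
tool_rot: [3.138, 0.14, 0.0]
ft_force: [0.1, -0.1, 0.7]
grip_width: 0.996
```

Request:
{"op": "carry_out", "data": {"motion": [[[0,-0.001,0],0],[[0,-0.002,0],0],[[0,-0.003,0],0],[[0,-0.004,0],0]]}}

```text
time: 24.4
position: [0.444, -0.1826, 0.0376]
tool_rot: [3.138, 0.14, 0.0]
ft_force: [-0.5, 1.4, -0.4]
grip_width: 1.002
```

```bash
python3 - <<'E'
from h import *
S=cam('side');T=cam('top')
A=cv2.resize(T['pixels'][20:250,280:464],None,fx=2.15,fy=2.15,interpolation=2)
B=cv2.resize(S['pixels'][100:250,270:390],None,fx=3.3,fy=3.3,interpolation=2)
cv2.imwrite('pics/n.png',np.hstack([cv2.resize(A,(396,495)),B]))
E
```

```text
(no output)
```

View pics/n.png

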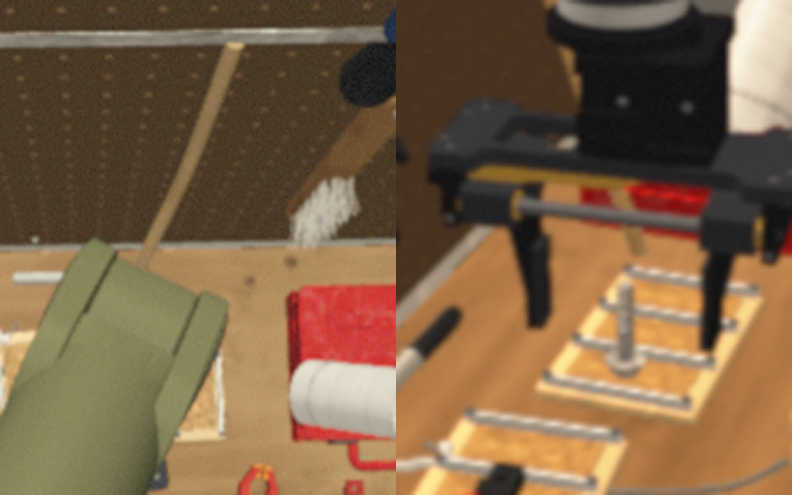

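Request:
{"op": "carry_out", "data": {"motion": [[[0.001,-0.001,0],0],[[0.001,-0.002,0],0],[[0.001,-0.003,0],0],[[0.001,-0.003,0],0]]}}

```text
time: 24.9
position: [0.445, -0.1857, 0.0376]
tool_rot: [3.138, 0.139, 0.0]
ft_force: [-0.1, 0.0, -0.5]
grip_width: 1.0
```

Request:
{"op": "carry_out", "data": {"motion": [[[0,0,-0.003],0],[[0,0,-0.005],0],[[0,0,-0.005],0],[[0,0,-0.005],0],[[0,0,-0.005],0],[[0,0,-0.005],0],[[0,0,-0.005],0],[[0,0,-0.005],0],[[0,0,-0.005],0],[[0,0,-0.005],0],[[0,0,-0.005],0]], "grip": 1, "squeeze": 25}}

```text
time: 26.0
position: [0.445, -0.1856, 0.0326]
tool_rot: [3.138, 0.14, 0.0]
ft_force: [0.4, -0.0, 0.4]
grip_width: 0.111
```

Request:
{"op": "carry_out", "data": {"motion": [[[0,0,0.005],0],[[0,0,0.012],0],[[0,0,0.02],0],[[0,0.004,0.02],0],[[0,0.012,0.02],0],[[0,0.025,0.02],0],[[0,0.04,0.02],0],[[0,0.055,0.02],0],[[0.01,0.075,0.02],0],[[0.019,0.091,0.02],0],[[0.019,0.091,0.02],0]]}}

```text
time: 27.1
position: [0.4648, -0.0913, 0.0524]
tool_rot: [-3.137, -0.147, -0.0]
ft_force: [-0.2, -0.1, 0.2]
grip_width: 0.113
```

Request:
{"op": "carry_out", "data": {"motion": [[[0,0,-0.01],0],[[0,0,-0.017],0],[[0,0,-0.02],0],[[0,0,-0.0205],0],[[0,0,-0.0205],0]]}}

```text
time: 27.6
position: [0.4627, -0.0953, 0.0325]
tool_rot: [-3.138, -0.137, 0.004]
ft_force: [-6.0, 0.1, 12.1]
grip_width: 0.109
```

Request:
{"op": "carry_out", "data": {"motion": [[[0.001,0,0.001],0],[[0.001,0,0.001],0],[[0.001,0,0.001],0]]}}

```text
time: 27.9
position: [0.4646, -0.095, 0.0327]
tool_rot: [3.138, 0.138, -0.001]
ft_force: [-1.2, 0.1, 0.1]
grip_width: 0.112
```

```bash
python3 - <<'E'
from h import *
S=cam('side');T=cam('top');s=get_state();print(s['position'],s['ft_force'])
B=cv2.resize(S['pixels'][165:290,240:400],None,fx=4.5,fy=4.5,interpolation=2)
cv2.imwrite('pics/o.png',B)
E
```

```text
[ 0.46467195 -0.09476793  0.03275481] [ 0.18379929 -0.67377072 -0.00071273]
```

View pics/o.png

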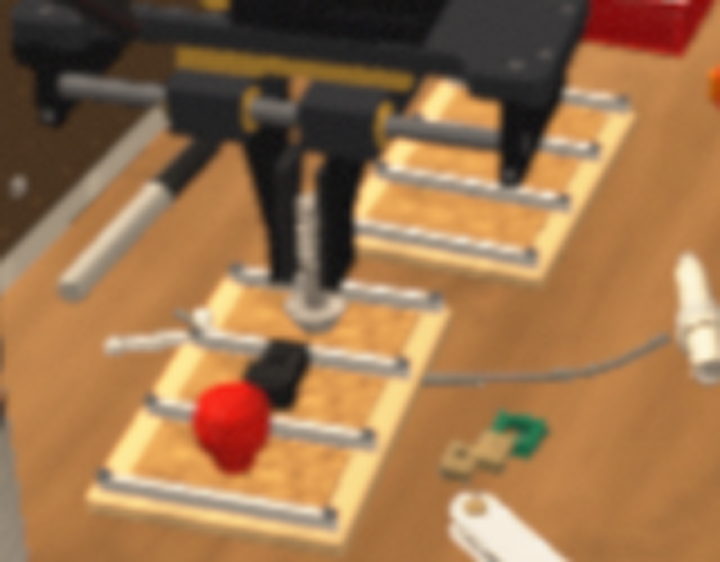

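Request:
{"op": "carry_out", "data": {"motion": [[[0,0,-0.001],0],[[0,0,-0.001],0],[[0,0,-0.001],0]]}}

```text
time: 28.3
position: [0.4649, -0.0947, 0.0325]
tool_rot: [-3.138, -0.14, 0.001]
ft_force: [-1.6, -0.7, 5.4]
grip_width: 0.111
```

Request:
{"op": "carry_out", "data": {"motion": [[[0,0,0],0],[[0,0,0],0],[[0,0,0],0],[[0,0,0],0],[[0,0,0],0],[[0,0,0],0],[[0,0,0],0],[[0,0,0.02],0],[[0,0,0.05],0],[[0,0,0.09],0],[[0,0,0.13],0],[[0,0,0.17],0],[[0,0,0.21],0],[[-0.02,0,0.25],0],[[-0.04,0,0.29],0],[[-0.04,0,0.29],0]], "grip": -1}}

```text
time: 29.9
position: [0.4259, -0.0953, 0.3278]
tool_rot: [-3.137, -0.139, -0.015]
ft_force: [0.3, -0.3, -0.3]
grip_width: 1.003
```

Request:
{"op": "carry_out", "data": {"motion": [[[-0.015,-0.04,0.01],0],[[-0.025,-0.08,0.01],0],[[-0.025,-0.12,0.01],0],[[-0.025,-0.16,0.01],0],[[-0.025,-0.2,0.01],0],[[-0.025,-0.2,0.01],0],[[-0.025,-0.2,0.01],0]]}}

```text
time: 30.6
position: [0.3995, -0.295, 0.3316]
tool_rot: [-3.138, -0.136, 0.002]
ft_force: [-0.1, 0.5, -0.0]
grip_width: 0.997
```

```bash
python3 - <<'E'
from h import *
S=cam('side');T=cam('top');s=get_state();print(s['position'],s['ft_force'])
A=cv2.resize(T['pixels'][160:240,225:325],None,fx=4,fy=4,interpolation=2)
B=cv2.resize(S['pixels'][190:290,250:350],None,fx=4,fy=4,interpolation=2)
cv2.imwrite('pics/p.png',np.hstack([cv2.copyMakeBorder(A,0,80,0,0,0),B]))
for n,P in(('knob',(.456,-.007,.027)),('conn',(.46,-.051,.025)),('bolt',(.464,-.095,.02))):
    u=proj(T,P)[0]; print(n,((u-[225,160])*4+1.6).round(), 'side',((proj(S,P)[0]-[250,190])*4+1.6).round()+[400,0])
E
```

```text
[ 0.40033732 -0.29323652  0.33163259] [-0.09254689  0.27379425 -0.31319231]
knob [ 94. 157.] side [568. 280.]
conn [177. 148.] side [606. 219.]
bolt [261. 139.] side [640. 169.]
```

View pics/p.png

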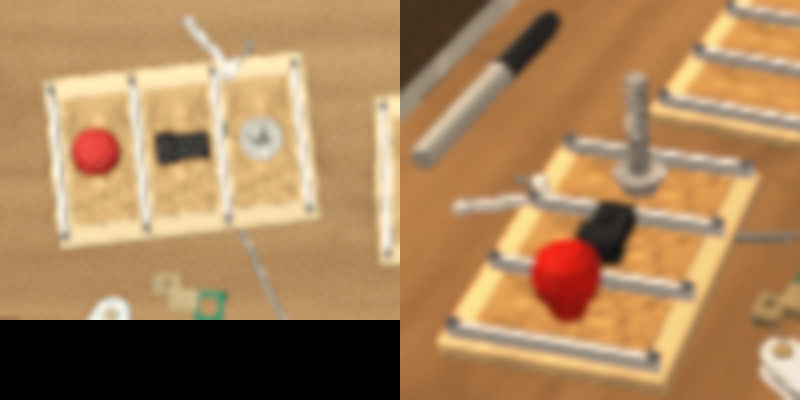

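```bash
python3 -c "
from h import *
print(get_state()['qd'].round(3)); print(ticket.close_job())"
```

```text
[-0.005 -0.01  -0.015  0.002  0.003 -0.002  0.002]
the job is handed in; nothing more can be done
None
```

All three parts are now in the other rack in reverse order: knob in the left cell, connector in the middle, bolt in the right. I released each one, moved the arm clear and handed the job in at about 31 s.

- **Last check:** the final top and side pictures show every part upright between its ribs. By eye, each is within about 2 mm of its cell centre. The connector is the furthest off, about 1–2 mm along the row.
- **Forces:** the highest wrist force I read was about 12–14 N, at the bolt's touch-down. Readings come only at the end of each move.
- **Knob:** it slipped about 5 mm down in the grip, so I set it down by feel and it ended upright.
- **Bolt:** it touched the cell floor about 2 mm sooner than I had calculated, with a 6 N sideways force. I eased up before letting go.
- **Stick above the bolt:** the two cameras put its end at about 85 mm height, right over the bolt and in the gripper's path. I went in slowly in 3–4 mm steps. I felt no contact force and the stick did not move in the pictures, so that measurement and what happened disagree. I don't know why.

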